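# Clams into the sorting tray, magnifier held over them

## Task

Put both clams from the bench mat into the white sorting tray, leaving the snail on the mat. Then, so that they can be inspected, pick up the hand magnifier, carry it over the tube rack and hold its lens level about 2 cm above the tray's rim, centred on the tray and square with it (long side along long side), touching neither the tray nor the clams. Finish while still holding it there, and leave everything else standing where it was.

Things in the scene. Friction and masses are not known exactly. Their poses are not given: they have to be found in the camera images.
- mat: flat pale bench mat, 280 x 250 x 3 mm, fixed; origin at the centre of its underside. It lies to one side (left or right) of the tube rack, the tray to the other. On it, in a row along its y near the robot (mat x about -75 mm), lie the two clams and the snail about 80 mm apart, in any order; behind the row (mat x about +75 mm) lies the magnifier.
- tray: loose white open rectangular sorting tray, 150 mm (its x) x 95 mm (its y) outside, 24 mm high, walls and floor 4 to 5 mm thick, rim about 3 mm wider all round; origin at the centre of its underside, x along the long side, z up. Its long side lies roughly along world y.
- tray_rim (a point): centre of the tray's mouth, level with the top of its rim, 24 mm above its underside; axes as the tray
- clam_a_center (a point): centre of a closed clam: brown, ridged, round lens-shaped shell, 30 mm across and 16 mm thick, lying flat; the widest girth is 8 mm up, at the centre; 11 to 22 g
- clam_b_center (a point): centre of the second clam, the same as the first
- snail_center (a point): a point 13 mm up on the axis of a grey-brown cone-shaped top-shell snail standing on its mouth, 27 mm across, 27.5 mm tall; not to be moved
- magnifier_grip (a point): grip point of the rectangular hand magnifier, on the centre line of its handle, 10 mm above its underside; x along the handle towards the lens, z up. Handle: black bar 20 mm wide (y), 20 mm high, from 73 mm behind this point to 25 mm ahead of it; lens frame 116 x 72 x 14 mm begins 37 mm ahead, undersides level. At the start it lies flat, handle roughly to +y.
- magnifier_lens (a point): centre of the lens frame's underside, 95 mm ahead of the grip point and 10 mm below it; axes as the grip point, so x is along the frame's long side
- magnifier: the whole magnifier, 226 mm long, 0.09 to 0.18 kg, heavier at the lens end; origin on its underside 40 mm ahead of the grip point, axes as the grip point
- clam_a: the first clam; origin at the centre of its underside
- clam_b: the second clam; origin at the centre of its underside
- tube_rack: white rack of blue-capped sample tubes, 256 mm (its x, roughly along world x) x 60 mm, rack plates 64 mm high, tube caps up to 121 mm high; stands between mat and tray; origin at the centre of its underside; not to be moved
- specimen_jar: closed specimen jar with white lid, 58 mm diameter, 55 mm tall, standing about 135 mm beyond the tray's centre on the side away from the robot; origin under its centre; not to be moved
- forceps: steel forceps, 116 x 16 x 6 mm, lying about 95 mm from the tray's centre on the robot's side, roughly parallel to the tray; origin near its middle; not to be moved
- amber_bottle: amber glass bottle, 60 mm diameter, 150 mm tall, beyond the rack's far end; origin under its centre; not to be moved
- dish_stack: stack of three clear lidded dishes, 90 mm diameter, 50 mm tall, beyond the rack's far end, left of the amber bottle; origin under its centre; not to be moved

How it is judged:
On the way, in this order (a step that is already met when the one before it is completed fails the run):
1. both clams lie in the tray, let go (x of clam_a_center in the frame of tray between -0.071 and 0.071 m and y of clam_a_center in the frame of tray between -0.0435 and 0.0435 m and z of each of clam_a_center, clam_b_center in the frame of tray below 0.035 m and contact force between the fingers and clam_a below 0.05 N and linear speed of each of clam_a, clam_b below 0.03 m/s and x of clam_b_center in the frame of tray between -0.071 and 0.071 m and y of clam_b_center in the frame of tray between -0.0435 and 0.0435 m and contact force between the fingers and clam_b below 0.05 N), for 0.2 s.
2. the magnifier is lifted higher than the tubes in the rack (height (world z) of each of magnifier_lens, magnifier_grip above 0.121 m and contact force between the fingers and magnifier above 0.5 N), for 0.1 s.
At the end, for the whole second after the job is handed in: Magnifier held still in the fingers, touching nothing else: lens within 12 mm of the tray's centre along each side, underside 8 to 38 mm above the rim, level and square within 0.12 rad. Both clams lie let go inside the tray (centre under 35 mm above its underside) (all of step 1 and x of magnifier_lens in the frame of tray_rim between -0.012 and 0.012 m and y of magnifier_lens in the frame of tray_rim between -0.012 and 0.012 m and z of magnifier_lens in the frame of tray_rim between 0.008 and 0.038 m and angle between the x axis of magnifier_lens and the x axis of tray_rim, either way round below 0.12 rad and angle between magnifier_lens's own z axis and vertical below 0.12 rad and linear speed of magnifier below 0.02 m/s and angular speed of magnifier below 0.2 rad/s and contact force between the fingers and magnifier above 1 N and contact force between magnifier and tray below 0.05 N and contact force between magnifier and clam_a below 0.05 N and contact force between magnifier and clam_b below 0.05 N and contact force between magnifier and tube_rack below 0.05 N and contact force between magnifier and specimen_jar below 0.05 N); the arm keeps its last pose, push and grip.
It fails at once if the magnifier touches the tray (contact force between magnifier and tray above 0.5 N).
It fails at once if the tray is shifted or knocked over (distance of tray_rim from where it was at the start of the episode above 0.02 m or angle between tray_rim's own z axis and vertical above 0.5 rad).
It fails at once if the tube rack is shifted or knocked over (distance of tube_rack from where it was at the start of the episode above 0.015 m or angle between tube_rack's own z axis and vertical above 0.5 rad).
It fails at once if the snail is shifted or knocked over (distance of snail_center from where it was at the start of the episode above 0.02 m or angle between snail_center's own z axis and vertical above 0.5 rad).
It fails at once if the jar, forceps, amber bottle or dish stack is shifted or knocked over (distance of any of specimen_jar, forceps, amber_bottle, dish_stack from where it was at the start of the episode above 0.02 m or angle between any of specimen_jar, forceps, amber_bottle, dish_stack's own z axis and vertical above 0.5 rad).
It also fails if it takes over 67 s, if anything falls off the work surface, if the arm or the gripper's body presses on something with over 40 N, if the wrist force passes 120 N, or if a joint passes its speed limit or range.

## Robot

A 6-joint arm with a two-finger parallel gripper is mounted at the origin on the work surface. World frame = base frame: x ahead of the robot, y to its left, z up, the work surface at z = 0. Lengths are in m, angles in rad, forces in N, time in s.
With the tool pointing down it reaches from about 0.425 to 1.125 m from the base axis. Payload 14.9 kg.
Tool frame: the origin (TCP) lies between the finger pads; the fingertips stand 17 mm ahead of it and the grasp point (between the pads) lies 2 mm behind it; z points along the fingers, x is the direction in which the jaws open and shut, and the axes are right-handed (so a half turn about z gives the same grasp; the last joint's range is limited). The gripper opens to 91 mm and grips with 3 to 60 N. Pads are 32 mm wide; open, the fingers measure 118 mm over their backs; the gripper's body (76 mm by 178 mm) begins 60 mm behind the grasp point.
Start: joints at [-0.033, 0.379, 1.734, -0, 1.028, -0.033], TCP at [0.7, -0, 0.231] pointing down, gripper open.
Joint ranges: [-2.77, 2.77], [-0.74, 2.19], [0, 2.66], [-1.06, 4.2], [0.31, 2.87], [-3.08, 3.08]. Speed limits (rad/s): [1.89, 1.89, 2.39, 3.14, 3.14, 3.14].

## Interface

Orientations are given as [roll, pitch, yaw] about the fixed x, y, z axes, in that order (R = Rz(yaw) Ry(pitch) Rx(roll)).
In Python, from cell import bot, vision, hand_in gives the robot as it stands. The module is installed in compiled form; this text tells all that it offers.
- The arm moves only by the tool carry_out, never from a script. Its argument "series" is one flat list of numbers, 6 for each row, row after row: the shift along the world's x, y, z in units of 15 cm (1.0 is 15 cm), then the turn, a rotation vector about the world's x, y, z in units of 8 degrees (1.0 is 8 degrees). A call has 1 to 5 rows; each row shifts and turns the commanded pose from where the row before left it; what a row does not reach is not made up. A row lasts 1/8 s, in which the tool goes at most 62.5 mm and 10.7 degrees, less where a joint would pass 70% of its speed; a pose out of reach is approached as far as the arm can. A call with a number of a shift or a turn outside -1 to 1 is refused whole. A call with a gripper value outside its range is refused whole. "jaw" is the closure, from 0 (fully open) to 1 (shut), set as the call begins (left out, the last holds). The fingers move at their own pace and stop on an object; the grip force is fixed at half the most. Time passes only in rows, so rows that do not move let the fingers close. It gives the time, the measured TCP pose, the force and the opening at its end, in the units of the state.
- bot.read_state(): the state, without advancing time (a new reading comes with each control period).
- vision.grab_frame(name): name is "scene" or "side" or "wrist"; returns a dict with "image" (400x640x3 uint8, blue, green, red), "K" (3x3 intrinsics, pixels), "k1" (the pictures are not rectified: a ray, as slopes to the right and down, at radius r is drawn at 1 + k1 r^2 times it, then the intrinsics apply), "R" (3x3) and "t" (3): a world point X has camera coordinates R X + t; the wrist camera has in their place "T_tool_cam" (4x4, takes a point from camera to tool coordinates, whose origin is the TCP and whose axes are the tool frame's). Camera axes: x right, y down, z forward; pixel columns grow to the right and rows downward; lengths in m; the calibration is good to about 2 mm. A picture is of the moment at which its call begins: read the wrist's pose just before it. There is no depth.
- hand_in(): hands the job in, once; it reports no verdict.
The state is a dict: "t": time; "q": joint angles; "dq": joint speeds; "effort": joint torques, N m; "tcp_pos": TCP position; "orientation": TCP orientation; "contact_force": force on the tool from outside, world axes, zero at the start; "ft_torque": the same for the moment, N m; "opening": opening from 0.0 (shut) to 1.0 (fully open).
Only numpy, scipy, OpenCV 4.12 (cv2) and the standard library are available. Lean on these libraries where they do the work, as an engineer would, in place of code of your own. Each camera call takes 0.05 s, during which the arm holds its last target.

## Working session

There is one attempt and no reset: what is moved stays moved. The work goes in short steps, Python scripts to look and compute and a tool call to move; the robot and the scene stay as the last step left them, time stands still between calls to the robot, and variables do not carry over. Pictures are saved under pics/ and viewed, and the job is handed in when it is done.

Besides the shell and the picture viewer there is one more tool, called after ">>>" by a JSON object that holds its "op" and its "data". carry_out: Moves the arm, as the interface text tells. Shifts and turns lie within -1 to 1; 1 stands for 15 cm of shift or 8 degrees of turn. Its arguments: {"type":"object","properties":{"series":{"type":"array","items":{"type":"number"}},"jaw":{"type":"number"}},"required":["series"]}

```bash
mkdir -p pics; cat > h.py <<'E'
import numpy as np, cv2
from scipy.spatial.transform import Rotation as Ro
from cell import bot, vision, hand_in
def grab(name,fn=None):
    s=bot.read_state(); f=vision.grab_frame(name)
    if name=="wrist":
        Rt=Ro.from_euler('xyz',s['orientation']).as_matrix(); T=np.eye(4);T[:3,:3]=Rt;T[:3,3]=s['tcp_pos']
        C=np.linalg.inv(T@np.array(f['T_tool_cam'])); f['R']=C[:3,:3]; f['t']=C[:3,3]
    f['R']=np.array(f['R']);f['t']=np.array(f['t']);f['K']=np.array(f['K'])
    if fn: cv2.imwrite('pics/'+fn,f['image'])
    return f
def ray(f,uv):
    d=np.array([f['k1'],0,0,0,0],float)
    n=cv2.undistortPoints(np.array(uv,float).reshape(-1,1,2),f['K'],d).reshape(-1,2)
    D=np.c_[n,np.ones(len(n))]@f['R']; o=-f['R'].T@f['t']
    return o,D
def atz(f,uv,z):
    o,D=ray(f,uv); return o+D*((z-o[2])/D[:,2])[:,None]
def proj(f,X):
    return cv2.projectPoints(np.array(X,float).reshape(-1,1,3),cv2.Rodrigues(f['R'])[0],f['t'],f['K'],np.array([f['k1'],0,0,0,0],float))[0].reshape(-1,2)
E
python3 - <<'E'
from h import *
print(bot.read_state())
for n in("scene","side","wrist"):
    f=grab(n,n+"0.png"); print(n,f['K'].tolist(),f['k1'],(-f['R'].T@f['t']).round(3), f['R'].round(2).tolist())
E
```

```text
{'t': 0.0, 'q': array([-3.33166038e-02,  3.79413609e-01,  1.73476219e+00,  3.24703388e-07,
        1.02847731e+00, -3.32922218e-02]), 'dq': array([-2.40634643e-04, -8.10331661e-04, -9.45114019e-06,  1.29749464e-03,
        1.40822678e-03, -7.16383631e-04]), 'effort': array([ 6.45993277e-04, -7.63727903e+01, -4.34372771e+01,  6.49972307e-02,
        4.23743343e-02, -1.55693674e-04]), 'tcp_pos': array([ 6.99637048e-01, -5.15117110e-06,  2.30293917e-01]), 'orientation': array([-3.14155708e+00,  1.05985742e-03, -2.45308781e-05]), 'contact_force': array([0.48849604, 0.33472684, 1.13899908]), 'ft_torque': array([-0.01364028, -0.00654881, -0.03365447]), 'opening': 0.9995920429453796}
scene [[431.127376128957, 0.0, 320.2475689366417], [0.0, 431.127376128957, 197.0984783601195], [0.0, 0.0, 1.0]] 0.025225794732239935 [ 1.055 -0.37   0.87 ] [[0.63, 0.78, -0.01], [0.62, -0.5, -0.6], [-0.47, 0.37, -0.8]]
side [[502.6237597187047, 0.0, 323.14654815326514], [0.0, 502.6237597187047, 200.640468606905], [0.0, 0.0, 1.0]] -0.006843727494923066 [0.506 1.054 0.804] [[-1.0, -0.07, 0.01], [-0.05, 0.58, -0.81], [0.05, -0.81, -0.58]]
wrist [[304.8758296273331, 0.0, 323.0300933060356], [0.0, 304.8758296273331, 202.83809036071787], [0.0, 0.0, 1.0]] -0.035920539296442316 [0.699 0.08  0.384] [[1.0, 0.0, -0.0], [0.0, -0.96, 0.29], [-0.0, -0.29, -0.96]]
```

View pics/scene0.png

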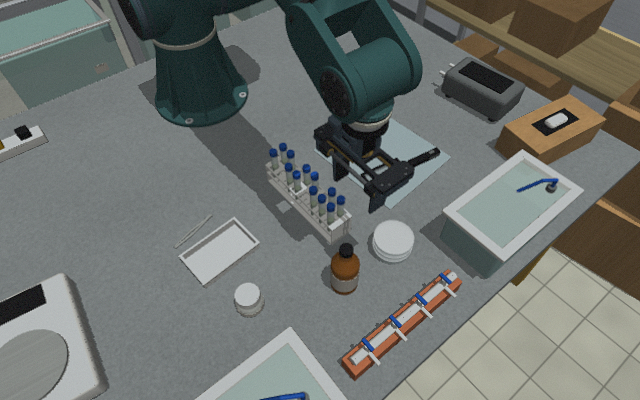

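View pics/side0.png

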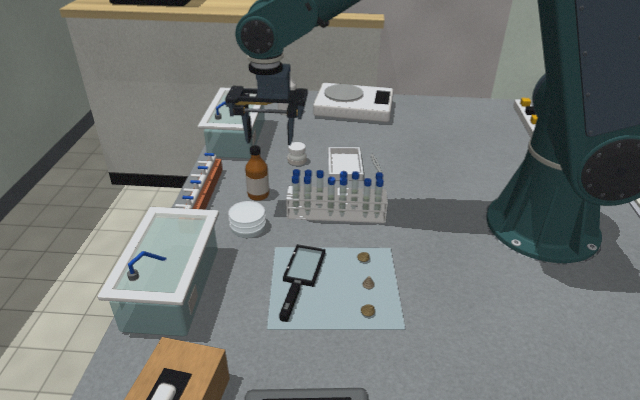

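View pics/wrist0.png

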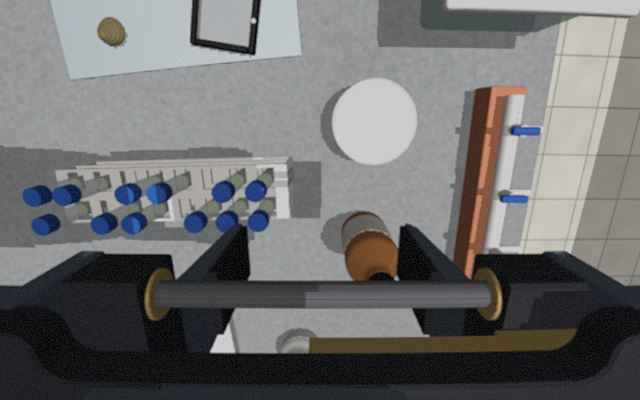

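The side view shows clams at about (364,257) and (368,311) with the snail between them at (368,281). The magnifier is at about (300,280) and the tray is behind the rack. I'll zoom in to measure.

```bash
python3 - <<'E'
from h import *
a=cv2.imread('pics/side0.png'); b=cv2.imread('pics/scene0.png')
cv2.imwrite('pics/c1.png',cv2.resize(a[235:335,260:410],None,fx=5,fy=5,interpolation=cv2.INTER_CUBIC))
cv2.imwrite('pics/c2.png',cv2.resize(b[205:325,165:285],None,fx=5,fy=5,interpolation=cv2.INTER_CUBIC))
cv2.imwrite('pics/c3.png',cv2.resize(a[135:235,280:400],None,fx=5,fy=5,interpolation=cv2.INTER_CUBIC))
cv2.imwrite('pics/c4.png',cv2.resize(b[130:250,255:360],None,fx=5,fy=5,interpolation=cv2.INTER_CUBIC))
E
```

```text
(no output)
```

View pics/c1.png

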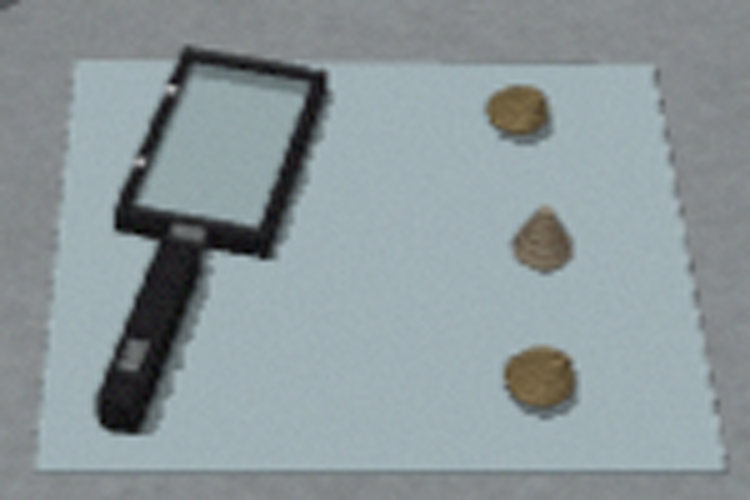

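View pics/c2.png

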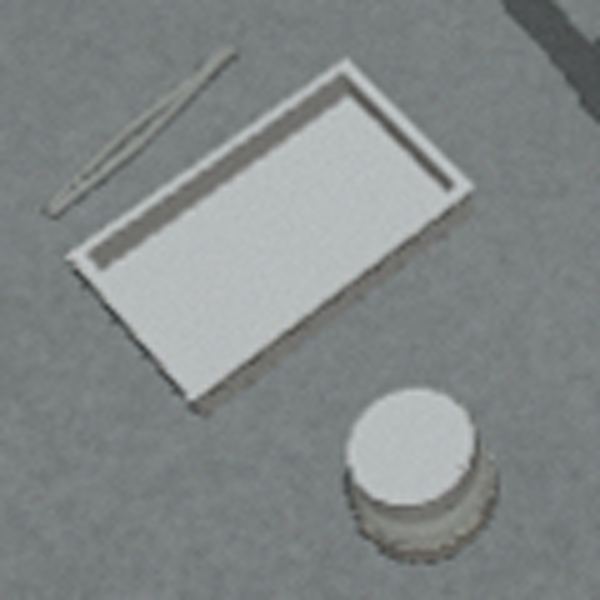

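View pics/c3.png

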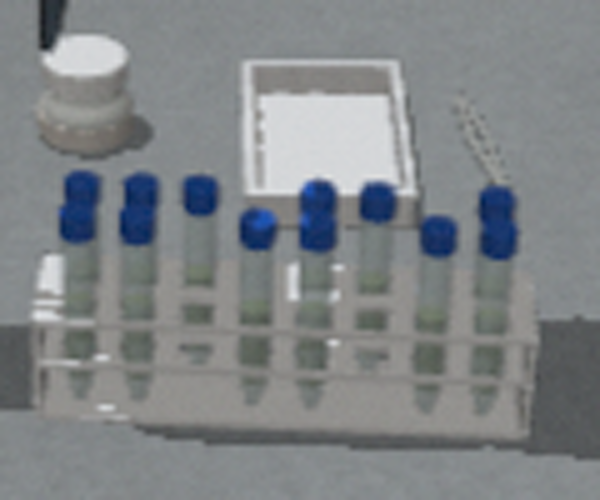

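View pics/c4.png

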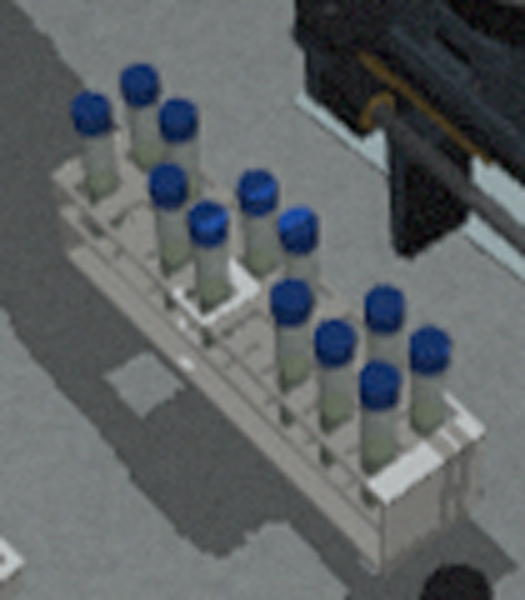

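The crops are clear enough to take all the corners. The tray rim corners in the c2 crop are (67,258), (347,58), (474,186) and (193,402).

```bash
python3 - <<'E'
from h import *
S=grab("side");C=grab("scene")
def m(x0,y0,l): return [[x0+(u+.5)/5-.5,y0+(v+.5)/5-.5] for u,v in l]
def sh(n,P): print(n,P.round(4).tolist())
T=atz(C,m(165,205,[(67,258),(347,58),(474,186),(193,402)]),.024); sh('tray',T[:,:2]); c=T[:,:2].mean(0);print(c,'len',np.linalg.norm(T[0]-T[1]),np.linalg.norm(T[2]-T[1]))
a=T[1]-T[0]+T[2]-T[3]; print('yaw long deg',np.degrees(np.arctan2(a[1],a[0])))
T2=atz(S,m(280,135,[(242,60),(401,60)]),.024); sh('tray far corners side',T2[:,:2])
T2=atz(S,m(280,135,[(420,193),(243,190)]),.024); sh('tray near corners side',T2[:,:2])
M=atz(S,m(260,235,[(77,62),(655,65),(727,470),(37,470)]),.003); sh('mat',M[:,:2]); print(M.mean(0),np.linalg.norm(M[0]-M[1]),np.linalg.norm(M[2]-M[1]))
sh('clams',atz(S,m(260,235,[(518,110),(541,376)]),.012)[:,:2])
sh('snail base', atz(S,m(260,235,[(543,250)]),.010)[:,:2]); sh('apex', atz(S,m(260,235,[(546,205)]),.0305)[:,:2])
F=atz(S,m(260,235,[(187,48),(327,73),(268,240),(117,208)]),.017);sh('frame',F[:,:2]);print(np.linalg.norm(F[0]-F[1]),np.linalg.norm(F[2]-F[1]),F.mean(0))
sh('handle',atz(S,m(260,235,[(185,240),(128,405)]),.023)[:,:2])
sh('caps side',atz(S,m(280,135,[(82,180),(141,180),(200,185),(258,222),(318,188),(377,190),(438,224),(498,198),(498,228),(318,225),(78,212),(138,212)]),.121)[:,:2])
sh('caps scene',atz(C,m(255,130,[(92,102),(140,75),(178,108),(168,175),(208,212),(258,182),(298,218),(291,290),(335,330),(380,372),(385,297),(430,338)]),.121)[:,:2])
print('cam side centre', (-S['R'].T@S['t']).round(3))
E
```

```text
tray [[0.4803, -0.3254], [0.4665, -0.1711], [0.5638, -0.1638], [0.5773, -0.3165]]
[ 0.5219902  -0.24418434] len 0.15486392303598007 0.09756056575382357
yaw long deg 95.07600822412739
tray far corners side [[0.5748, -0.3166], [0.4757, -0.3261]]
tray near corners side [[0.4631, -0.1726], [0.5649, -0.1663]]
mat [[0.6739, 0.1451], [0.3952, 0.1231], [0.3758, 0.3704], [0.6533, 0.3932]]
[0.5245396  0.25794798 0.003     ] 0.2795333078986617 0.24808084481149312
clams [[0.4618, 0.1712], [0.4514, 0.3346]]
snail base [[0.4502, 0.2596]]
apex [[0.4503, 0.2526]]
frame [[0.6202, 0.1464], [0.5523, 0.1586], [0.5706, 0.2706], [0.6389, 0.2566]]
0.0689490189849339 0.11355854257523589 [0.59550949 0.20804328 0.017     ]
handle [[0.606, 0.2796], [0.6184, 0.3739]]
caps side [[0.6394, -0.0163], [0.6096, -0.0191], [0.5795, -0.0172], [0.5484, 0.0141], [0.5199, -0.0199], [0.4901, -0.0208], [0.4594, 0.0077], [0.4292, -0.019], [0.4298, 0.0085], [0.5186, 0.0141], [0.638, 0.0133], [0.6083, 0.0106]]
caps scene [[0.4294, -0.0205], [0.4295, 0.0075], [0.4584, 0.0088], [0.4895, -0.0198], [0.5191, -0.0189], [0.5192, 0.0098], [0.5478, 0.0107], [0.5786, -0.0176], [0.6083, -0.0164], [0.6381, -0.0157], [0.6079, 0.0122], [0.6378, 0.0128]]
cam side centre [0.506 1.054 0.804]
```

The measurements agree: the tray comes out at 155×98 mm, the mat at 280×248 mm, and the cap positions match between cameras. The tray centre is (0.521, -0.245) with its long side at 95°. Clam A is at (0.461, 0.172) and clam B at (0.4515, 0.335). I'll go above clam A first.

>>> {"op": "carry_out", "data": {"series": [-0.32, 0.23, 0, 0, 0, 0, -0.32, 0.23, 0, 0, 0, 0, -0.32, 0.23, 0, 0, 0, 0, -0.32, 0.23, -0.1, 0, 0, 0, -0.31, 0.23, -0.1, 0, 0, 0], "jaw": 0}}

```text
t: 0.88
tcp_pos: [0.46, 0.1733, 0.2008]
orientation: [-3.141, -0.001, -0.0]
contact_force: [0.5, 1.1, -0.0]
opening: 0.999
```

```bash
python3 - <<'E'
from h import *
f=grab("wrist","w1.png"); print(proj(f,[[.4618,.1712,.011],[.4514,.3346,.011]]))
E
```

```text
[[325.36568009 185.68497015]
 [315.44868917  29.21780046]]
```

View pics/w1.png

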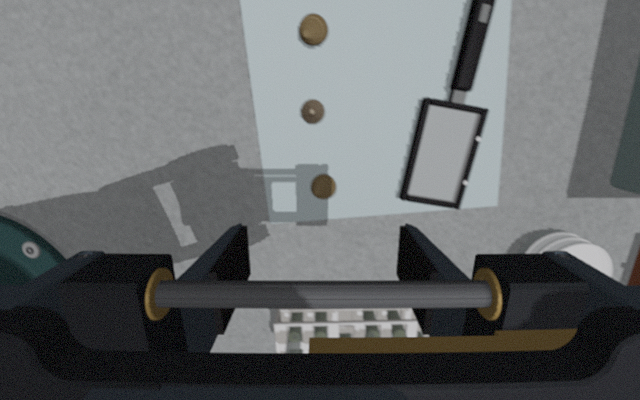

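The wrist view puts clam A at (323,186), within 2 px of the prediction. I'm descending to grasp it.

>>> {"op": "carry_out", "data": {"series": [0.004, -0.013, -0.35, 0, 0, 0, 0, 0, -0.35, 0, 0, 0, 0, 0, -0.35, 0, 0, 0, 0, 0, -0.12, 0, 0, 0, 0, 0, -0.02, 0, 0, 0]}}

```text
t: 1.55
tcp_pos: [0.4614, 0.1703, 0.0213]
orientation: [3.141, 0.002, 0.0]
contact_force: [-0.2, 0.0, 0.8]
opening: 1.0
```

>>> {"op": "carry_out", "data": {"series": [0, 0, 0, 0, 0, 0, 0, 0, 0, 0, 0, 0, 0, 0, 0, 0, 0, 0, 0, 0, 0, 0, 0, 0], "jaw": 1}}

```text
t: 2.05
tcp_pos: [0.4624, 0.1706, 0.0229]
orientation: [-3.141, -0.001, 0.0]
contact_force: [0.1, 0.2, -0.0]
opening: 0.594
```

>>> {"op": "carry_out", "data": {"series": [0, 0, -0.007, 0, 0, 0, 0, 0, 0, 0, 0, 0, 0, 0, 0, 0, 0, 0, 0, 0, 0, 0, 0, 0, 0, 0, 0, 0, 0, 0]}}

```text
t: 2.68
tcp_pos: [0.4621, 0.1705, 0.0214]
orientation: [3.142, 0.0, -0.0]
contact_force: [0.2, 0.0, 0.5]
opening: 0.297
```

>>> {"op": "carry_out", "data": {"series": [0, 0, 0.05, 0, 0, 0, 0, 0, 0.2, 0, 0, 0, 0, 0, 0.38, 0, 0, 0, 0, 0, 0.38, 0, 0, 0, 0, 0, 0, 0, 0, 0]}}

```text
t: 3.3
tcp_pos: [0.4644, 0.1713, 0.1775]
orientation: [-3.139, -0.007, 0.0]
contact_force: [0.0, -0.2, -1.0]
opening: 0.294
```

```bash
python3 - <<'E'
from h import *
f=grab("side","s2.png");a=f['image']; cv2.imwrite('pics/s2c.png',cv2.resize(a[140:340,260:460],None,fx=3,fy=3)); print(bot.read_state()['opening'])
E
```

```text
0.2951335866181813
```

View pics/s2c.png

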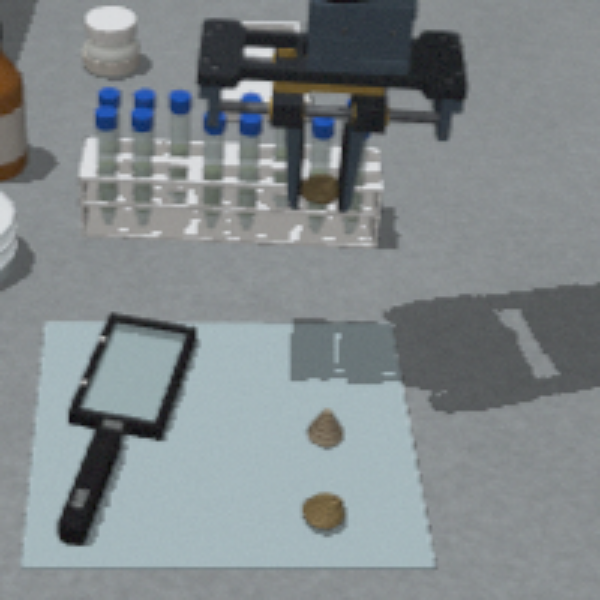

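Clam A is held: it shows between the fingers in the crop and the opening is 0.295. I'm carrying it over the rack to the tray's far end.

>>> {"op": "carry_out", "data": {"series": [0.05, -0.375, 0, 0, 0, 0, 0.05, -0.375, 0, 0, 0, 0, 0.05, -0.375, 0, 0, 0, 0, 0.05, -0.375, 0, 0, 0, 0, 0.05, -0.375, 0, 0, 0, 0]}}

```text
t: 3.98
tcp_pos: [0.4988, -0.1124, 0.1717]
orientation: [-3.141, 0.002, -0.0]
contact_force: [1.5, 0.5, 0.4]
opening: 0.295
```

>>> {"op": "carry_out", "data": {"series": [0.05, -0.375, 0, 0, 0, 0, 0.05, -0.375, 0, 0, 0, 0, 0.05, -0.375, 0, 0, 0, 0, 0, 0, 0, 0, 0, 0, 0, 0, 0, 0, 0, 0]}}

```text
t: 4.6
tcp_pos: [0.5212, -0.2788, 0.1715]
orientation: [-3.14, 0.002, -0.001]
contact_force: [-0.3, 1.1, -0.2]
opening: 0.295
```

>>> {"op": "carry_out", "data": {"series": [0.01, 0, -0.35, 0, 0, 0, 0, 0, -0.35, 0, 0, 0, 0, 0, -0.18, 0, 0, 0, 0, 0, -0.06, 0, 0, 0, 0, 0, 0, 0, 0, 0]}}

```text
t: 5.22
tcp_pos: [0.5236, -0.2787, 0.032]
orientation: [-3.141, 0.001, 0.001]
contact_force: [-0.1, 1.0, 0.6]
opening: 0.29
```

>>> {"op": "carry_out", "data": {"series": [0, 0, 0, 0, 0, 0, 0, 0, 0, 0, 0, 0, 0, 0, 0, 0, 0, 0], "jaw": 0.55}}

```text
t: 5.6
tcp_pos: [0.5239, -0.2797, 0.0326]
orientation: [3.141, -0.001, -0.0]
contact_force: [-0.6, 0.8, -0.1]
opening: 0.445
```

>>> {"op": "carry_out", "data": {"series": [0, 0, 0.1, 0, 0, 0, 0, 0, 0.35, 0, 0, 0, 0, 0, 0.35, 0, 0, 0, 0, 0, 0.2, 0, 0, 0, 0, 0.3, 0, 0, 0, 0]}}

```text
t: 6.22
tcp_pos: [0.5253, -0.2362, 0.186]
orientation: [3.139, -0.006, -0.002]
contact_force: [1.4, 0.9, -0.5]
opening: 0.454
```

```bash
python3 - <<'E'
from h import *
f=grab("scene","s3.png");a=f['image']; cv2.imwrite('pics/s3c.png',cv2.resize(a[150:350,140:380],None,fx=3,fy=3))
E
```

```text
(no output)
```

View pics/s3c.png

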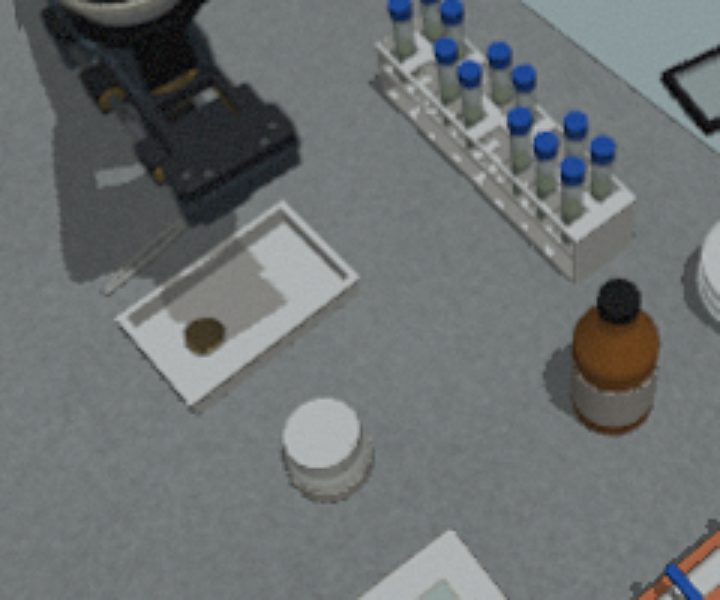

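Clam A now lies in the tray at (205,335) in the crop. Next is clam B.

>>> {"op": "carry_out", "data": {"series": [-0.049, 0.379, 0, 0, 0, 0, -0.049, 0.379, 0, 0, 0, 0, -0.049, 0.379, 0, 0, 0, 0, -0.049, 0.379, 0, 0, 0, 0, -0.049, 0.379, 0, 0, 0, 0]}}

```text
t: 6.9
tcp_pos: [0.4865, 0.0515, 0.183]
orientation: [-3.141, -0.001, -0.0]
contact_force: [1.0, -0.2, -0.4]
opening: 0.452
```

>>> {"op": "carry_out", "data": {"series": [-0.049, 0.379, 0, 0, 0, 0, -0.049, 0.379, 0, 0, 0, 0, -0.049, 0.379, 0, 0, 0, 0, -0.049, 0.379, 0, 0, 0, 0, -0.049, 0.379, 0, 0, 0, 0], "jaw": 0}}

```text
t: 7.52
tcp_pos: [0.4496, 0.336, 0.183]
orientation: [-3.141, -0.001, 0.0]
contact_force: [1.5, -0.1, -0.9]
opening: 0.967
```

>>> {"op": "carry_out", "data": {"series": [0, 0, 0, 0, 0, 0, 0, 0, 0, 0, 0, 0]}}

```text
t: 7.78
tcp_pos: [0.4499, 0.3337, 0.1823]
orientation: [3.141, 0.0, 0.001]
contact_force: [-0.4, -0.2, 0.1]
opening: 0.994
```

```bash
python3 - <<'E'
from h import *
f=grab("wrist","w4.png"); print(proj(f,[[.4514,.3346,.011],[.4502,.256,.0305]]))
E
```

```text
[[325.3383487  186.95927711]
 [324.14930206 259.98571928]]
```

View pics/w4.png

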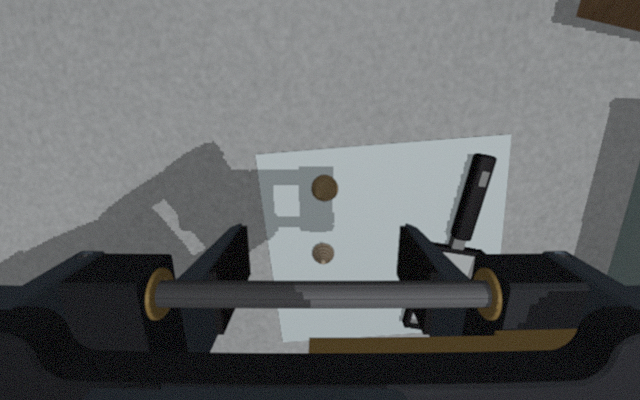

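Clam B is at (324,187), as predicted, so I'm descending.

>>> {"op": "carry_out", "data": {"series": [0.006, 0, -0.35, 0, 0, 0, 0, 0, -0.35, 0, 0, 0, 0, 0, -0.25, 0, 0, 0, 0, 0, -0.11, 0, 0, 0, 0, 0, -0.012, 0, 0, 0]}}

```text
t: 8.45
tcp_pos: [0.4513, 0.3333, 0.021]
orientation: [3.141, 0.001, -0.001]
contact_force: [-0.2, 0.8, -0.7]
opening: 1.002
```

>>> {"op": "carry_out", "data": {"series": [0, 0, 0, 0, 0, 0, 0, 0, 0, 0, 0, 0, 0, 0, 0, 0, 0, 0, 0, 0, 0, 0, 0, 0, 0, 0, 0, 0, 0, 0], "jaw": 1}}

```text
t: 9.07
tcp_pos: [0.451, 0.3341, 0.0212]
orientation: [-3.142, -0.0, 0.0]
contact_force: [-0.1, 0.4, -0.5]
opening: 0.483
```

>>> {"op": "carry_out", "data": {"series": [0, 0, 0, 0, 0, 0, 0, 0, 0, 0, 0, 0, 0, 0, 0, 0, 0, 0, 0, 0, 0, 0, 0, 0]}}

```text
t: 9.57
tcp_pos: [0.451, 0.334, 0.0211]
orientation: [3.142, 0.0, -0.0]
contact_force: [-0.4, -0.1, 0.5]
opening: 0.293
```

>>> {"op": "carry_out", "data": {"series": [0, 0, 0.05, 0, 0, 0, 0, 0, 0.2, 0, 0, 0, 0, 0, 0.39, 0, 0, 0, 0, 0, 0.39, 0, 0, 0, 0, 0, 0, 0, 0, 0]}}

```text
t: 10.2
tcp_pos: [0.4531, 0.3355, 0.1806]
orientation: [-3.137, -0.006, 0.0]
contact_force: [-0.6, 0.3, 0.5]
opening: 0.296
```

>>> {"op": "carry_out", "data": {"series": [0.045, -0.363, 0, 0, 0, 0, 0.045, -0.363, 0, 0, 0, 0, 0.045, -0.363, 0, 0, 0, 0, 0.045, -0.363, 0, 0, 0, 0, 0.045, -0.363, 0, 0, 0, 0]}}

```text
t: 10.82
tcp_pos: [0.4843, 0.06, 0.1752]
orientation: [3.142, 0.001, 0.0]
contact_force: [1.2, 0.5, -0.4]
opening: 0.293
```

>>> {"op": "carry_out", "data": {"series": [0.045, -0.363, 0, 0, 0, 0, 0.045, -0.363, 0, 0, 0, 0, 0.045, -0.363, 0, 0, 0, 0, 0.045, -0.363, 0, 0, 0, 0, 0.045, -0.363, 0, 0, 0, 0]}}

```text
t: 11.45
tcp_pos: [0.518, -0.2122, 0.175]
orientation: [-3.141, 0.001, -0.0]
contact_force: [0.4, 0.4, -1.1]
opening: 0.297
```

>>> {"op": "carry_out", "data": {"series": [0, 0, 0, 0, 0, 0, 0, 0, 0, 0, 0, 0]}}

```text
t: 11.7
tcp_pos: [0.5178, -0.21, 0.1749]
orientation: [-3.141, 0.001, -0.001]
contact_force: [-0.0, 0.3, 1.2]
opening: 0.296
```

>>> {"op": "carry_out", "data": {"series": [0, 0, -0.35, 0, 0, 0, 0, 0, -0.35, 0, 0, 0, 0, 0, -0.2, 0, 0, 0, 0, 0, -0.06, 0, 0, 0, 0, 0, 0, 0, 0, 0]}}

```text
t: 12.32
tcp_pos: [0.5186, -0.2098, 0.0319]
orientation: [-3.141, 0.0, 0.001]
contact_force: [0.2, 0.5, 0.1]
opening: 0.297
```

>>> {"op": "carry_out", "data": {"series": [0, 0, 0, 0, 0, 0, 0, 0, 0, 0, 0, 0, 0, 0, 0, 0, 0, 0], "jaw": 0.55}}

```text
t: 12.7
tcp_pos: [0.5188, -0.2106, 0.0323]
orientation: [3.141, -0.001, -0.0]
contact_force: [-0.6, 0.9, -0.4]
opening: 0.451
```

>>> {"op": "carry_out", "data": {"series": [0, 0, 0.1, 0, 0, 0, 0, 0, 0.35, 0, 0, 0, 0, 0, 0.35, 0, 0, 0, 0, 0, 0.2, 0, 0, 0, 0, 0.35, 0, 0, 0, 0]}}

```text
t: 13.32
tcp_pos: [0.5203, -0.1596, 0.1855]
orientation: [3.139, -0.006, -0.003]
contact_force: [0.9, 1.3, -0.5]
opening: 0.45
```

>>> {"op": "carry_out", "data": {"series": [0, 0.38, 0, 0, 0, 0, 0, 0.38, 0, 0, 0, 0, 0, 0.38, 0, 0, 0, 0, 0, 0.38, 0, 0, 0, 0, 0, 0.1, 0, 0, 0, 0]}}

```text
t: 13.95
tcp_pos: [0.5183, 0.0875, 0.1826]
orientation: [-3.141, -0.001, 0.003]
contact_force: [0.2, -0.7, 0.5]
opening: 0.45
```

```bash
python3 - <<'E'
from h import *
f=grab("scene","s5.png");a=f['image']; cv2.imwrite('pics/s5c.png',cv2.resize(a[205:325,165:285],None,fx=5,fy=5,interpolation=cv2.INTER_CUBIC))
E
```

```text
(no output)
```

View pics/s5c.png

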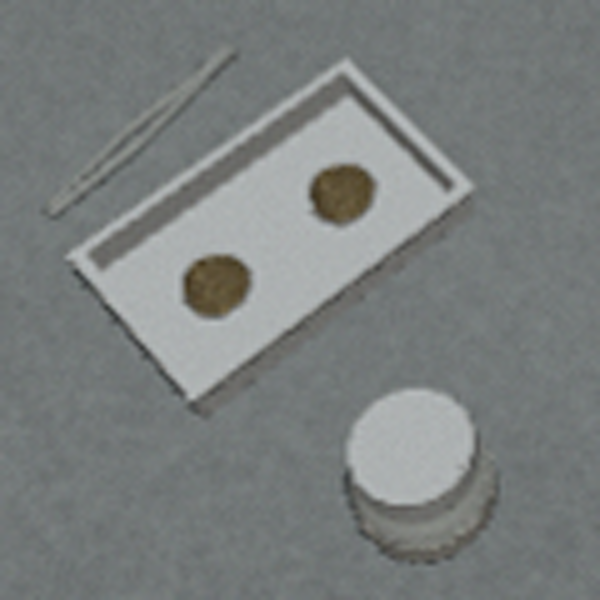

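Both clams lie in the tray at (217,285) and (342,193), and the tray hasn't moved. Next I'll go to the magnifier, whose grip point I estimate at (0.611, 0.302) with the handle line at about 80.7°.

>>> {"op": "carry_out", "data": {"series": [0.123, 0.279, 0, 0, 0, -0.232, 0.123, 0.279, 0, 0, 0, -0.232, 0.123, 0.279, 0, 0, 0, -0.232, 0.123, 0.279, 0, 0, 0, -0.232, 0.123, 0.279, 0, 0, 0, -0.232], "jaw": 0}}

```text
t: 14.62
tcp_pos: [0.6119, 0.2942, 0.1821]
orientation: [3.142, -0.0, -0.164]
contact_force: [-0.1, -0.6, 0.2]
opening: 0.966
```

>>> {"op": "carry_out", "data": {"series": [0, 0, 0, 0, 0, 0, 0, 0, 0, 0, 0, 0]}}

```text
t: 14.88
tcp_pos: [0.6108, 0.2929, 0.1816]
orientation: [3.141, 0.0, -0.162]
contact_force: [0.4, -0.4, -0.0]
opening: 1.0
```

```bash
python3 - <<'E'
from h import *
f=grab("wrist","w6.png"); print(proj(f,[[.6109,.3018,.023],[.6109+.0118,.3018+.072,.023],[.6109-.0025,.3018-.0247,.023]]))
a=f['image']; cv2.imwrite('pics/w6c.png',cv2.resize(a[60:310,210:450],None,fx=2.4,fy=2.4,interpolation=cv2.INTER_CUBIC))
E
```

```text
[[322.53308706 182.31840747]
 [322.53237791 109.90600759]
 [323.95810433 204.89046179]]
```

View pics/w6c.png

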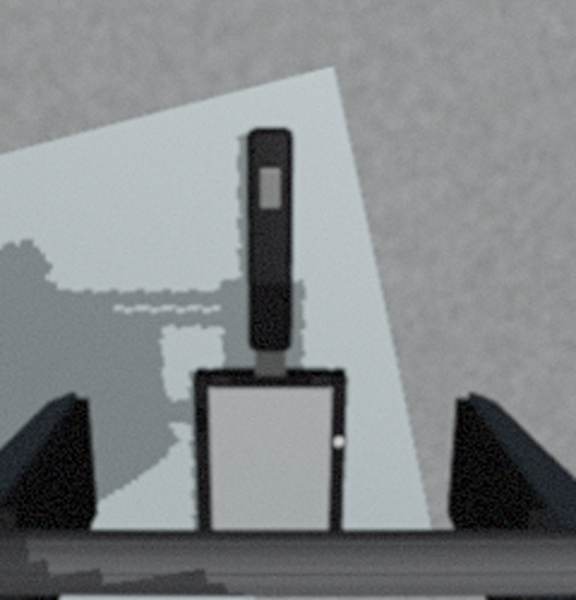

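The handle lies vertical in the wrist view at x≈322.5, which agrees with the estimate to about 2 mm. I'm descending.

>>> {"op": "carry_out", "data": {"series": [-0.004, 0.026, -0.35, 0, 0, 0, 0, 0, -0.35, 0, 0, 0, 0, 0, -0.25, 0, 0, 0, 0, 0, -0.11, 0, 0, 0, 0, 0, -0.005, 0, 0, 0]}}

```text
t: 15.55
tcp_pos: [0.6104, 0.2974, 0.022]
orientation: [3.141, 0.0, -0.163]
contact_force: [-0.3, 0.3, 0.2]
opening: 0.998
```

>>> {"op": "carry_out", "data": {"series": [0, 0, 0, 0, 0, 0, 0, 0, 0, 0, 0, 0, 0, 0, 0, 0, 0, 0, 0, 0, 0, 0, 0, 0, 0, 0, 0, 0, 0, 0], "jaw": 1}}

```text
t: 16.18
tcp_pos: [0.6102, 0.2982, 0.0219]
orientation: [-3.142, -0.0, -0.162]
contact_force: [0.2, -0.9, -0.2]
opening: 0.483
```

>>> {"op": "carry_out", "data": {"series": [0, 0, 0, 0, 0, 0, 0, 0, 0, 0, 0, 0, 0, 0, 0, 0, 0, 0, 0, 0, 0, 0, 0, 0, 0, 0, 0, 0, 0, 0]}}

```text
t: 16.8
tcp_pos: [0.6102, 0.2982, 0.0218]
orientation: [3.142, 0.0, -0.162]
contact_force: [-0.7, 0.1, 0.6]
opening: 0.218
```

>>> {"op": "carry_out", "data": {"series": [0, 0, 0, 0, 0, 0, 0, 0, 0, 0, 0, 0]}}

```text
t: 17.05
tcp_pos: [0.6102, 0.2982, 0.0218]
orientation: [-3.142, 0.0, -0.162]
contact_force: [-0.9, 0.2, -0.4]
opening: 0.215
```

The opening of 0.215 (19.6 mm) matches the handle. I'm lifting gently.

>>> {"op": "carry_out", "data": {"series": [0, 0, 0.04, 0, 0, 0, 0, 0, 0.1, 0, 0, 0, 0, 0, 0.15, 0, 0, 0, 0, 0, 0.2, 0, 0, 0, 0, 0, 0.2, 0, 0, 0]}}

```text
t: 17.68
tcp_pos: [0.6104, 0.2983, 0.128]
orientation: [-3.141, -0.001, -0.162]
contact_force: [-0.1, 0.6, -1.3]
opening: 0.217
```

>>> {"op": "carry_out", "data": {"series": [0, 0, 0.2, 0, 0, 0, 0, 0, 0.2, 0, 0, 0, 0, 0, 0.08, 0, 0, 0, 0, 0, 0, 0, 0, 0, 0, 0, 0, 0, 0, 0]}}

```text
t: 18.3
tcp_pos: [0.6096, 0.2979, 0.1963]
orientation: [3.141, 0.001, -0.162]
contact_force: [0.7, 0.1, -1.3]
opening: 0.217
```

```bash
python3 - <<'E'
from h import *
print(bot.read_state()['ft_torque'],bot.read_state()['contact_force'])
f=grab("side","s7.png");a=f['image']; cv2.imwrite('pics/s7c.png',cv2.resize(a[140:340,200:440],None,fx=3,fy=3))
f=grab("wrist","w7.png")
E
```

```text
[0.05288838 0.02413627 0.02449336] [ 0.6694733   0.12894164 -1.32869964]
```

View pics/s7c.png

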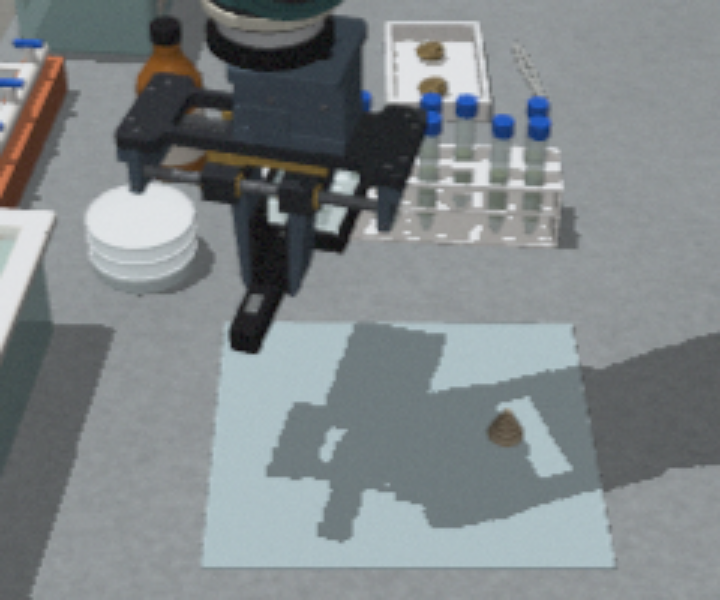

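View pics/w7.png

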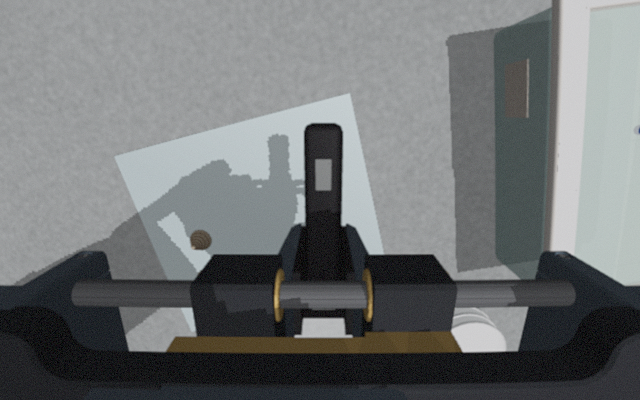

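The magnifier is held and looks level. I'm carrying it over the rack while turning it square (+14.4°).

>>> {"op": "carry_out", "data": {"series": [-0.02, -0.1, 0, 0, 0, 0.1, -0.04, -0.19, 0, 0, 0, 0.12, -0.044, -0.21, 0, 0, 0, 0.12, -0.044, -0.21, 0, 0, 0, 0.12, -0.044, -0.21, 0, 0, 0, 0.12]}}

```text
t: 19.02
tcp_pos: [0.5805, 0.1584, 0.1969]
orientation: [3.141, 0.001, -0.08]
contact_force: [1.6, 0.2, -1.7]
opening: 0.218
```

>>> {"op": "carry_out", "data": {"series": [-0.044, -0.21, 0, 0, 0, 0.12, -0.044, -0.21, 0, 0, 0, 0.12, -0.044, -0.21, 0, 0, 0, 0.12, -0.044, -0.21, 0, 0, 0, 0.12, -0.044, -0.21, 0, 0, 0, 0.12]}}

```text
t: 19.65
tcp_pos: [0.5474, 0.0011, 0.197]
orientation: [3.142, 0.001, 0.004]
contact_force: [0.4, -0.1, -2.1]
opening: 0.217
```

>>> {"op": "carry_out", "data": {"series": [-0.044, -0.21, 0, 0, 0, 0.12, -0.044, -0.21, 0, 0, 0, 0.12, -0.044, -0.21, 0, 0, 0, 0.12, -0.044, -0.21, 0, 0, 0, 0.12, -0.044, -0.21, 0, 0, 0, 0.12]}}

```text
t: 20.27
tcp_pos: [0.5142, -0.1562, 0.197]
orientation: [-3.141, 0.001, 0.087]
contact_force: [1.1, 0.2, -1.1]
opening: 0.215
```

>>> {"op": "carry_out", "data": {"series": [-0.03, -0.1, 0, 0, 0, 0.04, 0, 0, 0, 0, 0, 0, 0, 0, 0, 0, 0, 0, 0, 0, 0, 0, 0, 0]}}

```text
t: 20.78
tcp_pos: [0.511, -0.1691, 0.1973]
orientation: [-3.141, 0.0, 0.093]
contact_force: [0.3, 0.5, -1.0]
opening: 0.216
```

```bash
python3 - <<'E'
from h import *
s=bot.read_state();print(s['tcp_pos'],s['orientation'])
f=grab("scene","s8.png");a=f['image']; cv2.imwrite('pics/s8c.png',cv2.resize(a[130:330,120:340],None,fx=3,fy=3,interpolation=cv2.INTER_CUBIC))
f=grab("side","t8.png");a=f['image']; cv2.imwrite('pics/t8c.png',cv2.resize(a[60:240,260:440],None,fx=3.3,fy=3.3,interpolation=cv2.INTER_CUBIC))
E
```

```text
[ 0.51096278 -0.16908009  0.19726925] [-3.14148957e+00  1.42355564e-04  9.30303813e-02]
```

View pics/s8c.png

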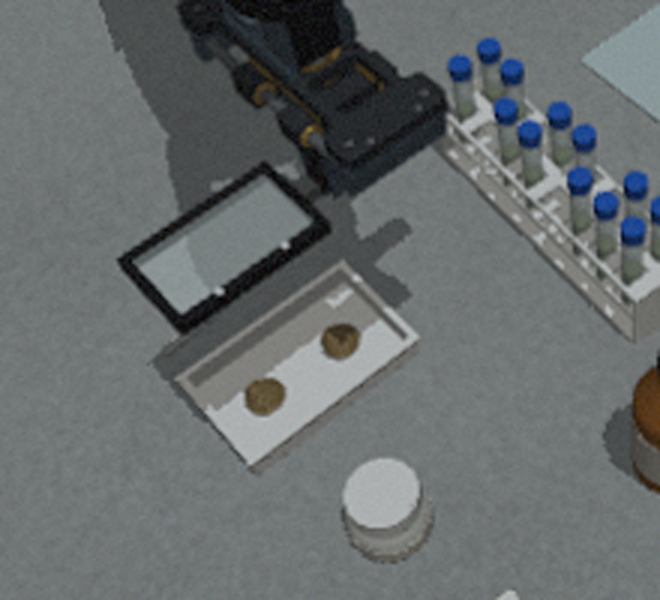

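View pics/t8c.png

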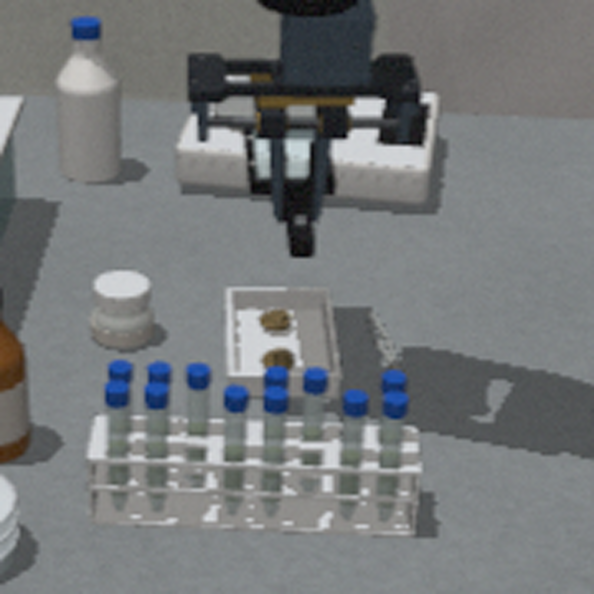

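I overshot y by about 15 mm with the last row. I'll measure the frame's actual position and tilt in the fingers before lowering.

```bash
python3 - <<'E'
import cv2
a=cv2.imread('pics/s8.png'); cv2.imwrite('pics/s8d.png',cv2.resize(a[175:250,150:240],None,fx=8,fy=8,interpolation=cv2.INTER_CUBIC))
a=cv2.imread('pics/t8.png'); cv2.imwrite('pics/t8d.png',cv2.resize(a[90:145,320:380],None,fx=10,fy=10,interpolation=cv2.INTER_CUBIC))
E
```

```text
(no output)
```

View pics/s8d.png

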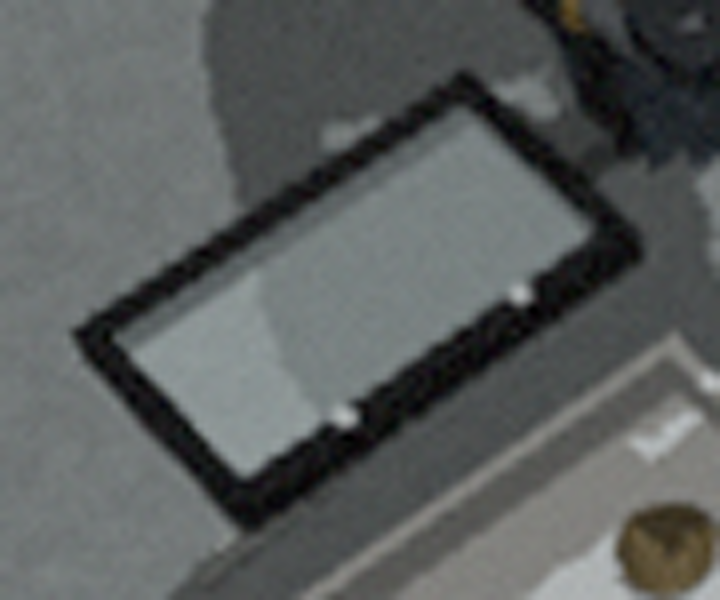

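View pics/t8d.png

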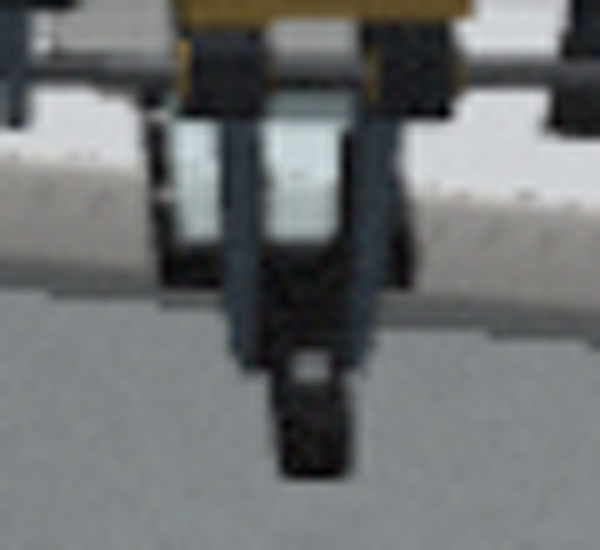

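```bash
cat > fit.py <<'E'
from h import *
from scipy.optimize import least_squares
def cm(x0,y0,k,u,v): return [x0+(u+.5)/k-.5,y0+(v+.5)/k-.5]
def fit(obs,x0):
    # obs: (cam frame, uv, point mm, weight)
    def res(p):
        R=Ro.from_euler('ZYX',p[3:]).as_matrix(); r=[]
        for f,uv,P,w in obs: r+=list(w*(proj(f,R@(np.array(P)/1000)+p[:3])[0]-uv))
        return np.array(r)
    s=least_squares(res,x0,x_scale=[.01]*3+[.05]*3); p=s.x
    R=Ro.from_euler('ZYX',p[3:]).as_matrix()
    J=np.linalg.pinv(s.jac); sd=np.sqrt(np.diag(J@J.T))*0.5
    print('grip',p[:3].round(4),'ypr deg',np.degrees(p[3:]).round(2),'sd',sd[:3].round(4),np.degrees(sd[3:]).round(2))
    print('lens under',(R@[.095,0,-.010]+p[:3]).round(4),'res',s.fun.round(1))
    return p
E
python3 - <<'E'
from fit import *
C=grab("scene");S=grab("side"); print(bot.read_state()['tcp_pos'])
sc=lambda u,v:cm(150,175,8,u,v); sd=lambda u,v:cm(320,90,10,u,v)
o=[(C,sc(462,70),(37,-36,4),1),(C,sc(75,330),(153,-36,4),1),(C,sc(645,258),(37,36,-10),1),(C,sc(250,530),(153,36,-10),1),
(S,sd(165,290),(37,36,-10),1),(S,sd(408,290),(37,-36,-10),1),(S,sd(315,478),(-73,0,-10),1)]
x0=[.511,-.165,.187,np.radians(-85),0,0]
fit(o,x0); fit(o[:-1],x0)
E
```

```text
[ 0.51096449 -0.16942502  0.1973164 ]
grip [ 0.5112 -0.167   0.1894] ypr deg [-84.33   0.17   2.96] sd [0.0007 0.0005 0.0008] [0.48 0.71 1.1 ]
lens under [ 0.5211 -0.2615  0.1791] res [ 0.6 -0.8 -1.1  0.1  0.5 -0.7 -0.2  1.1 -0.9 -0.5  0.8  0.7  0.1  0.5]
grip [ 0.5102 -0.1674  0.1865] ypr deg [-82.81  -2.74   3.  ] sd [0.0009 0.0005 0.0014] [0.75 1.22 1.09]
lens under [ 0.5227 -0.2619  0.181 ] res [ 0.3 -0.2 -1.5 -0.1  0.7 -0.5  0.3  0.5 -0.9 -0.2  0.7  0.7]
```

The fit shows it level (pitch 0.2°) and square to the tray within about 1°. The lens is at (0.521, -0.2615), so I'm shifting y by +16.5 mm and lowering partway.

>>> {"op": "carry_out", "data": {"series": [0, 0.055, 0, 0, 0, 0, 0, 0.055, 0, 0, 0, 0, 0, 0, -0.15, 0, 0, 0, 0, 0, -0.2, 0, 0, 0, 0, 0, -0.2, 0, 0, 0]}}

```text
t: 21.6
tcp_pos: [0.511, -0.1528, 0.1142]
orientation: [3.141, -0.001, 0.093]
contact_force: [-0.2, 0.4, -1.9]
opening: 0.219
```

>>> {"op": "carry_out", "data": {"series": [0, 0, -0.12, 0, 0, 0, 0, 0, -0.06, 0, 0, 0, 0, 0, 0, 0, 0, 0, 0, 0, 0, 0, 0, 0]}}

```text
t: 22.1
tcp_pos: [0.5114, -0.1535, 0.0886]
orientation: [3.141, -0.001, 0.092]
contact_force: [-0.1, -0.5, -1.3]
opening: 0.213
```

```bash
python3 - <<'E'
from h import *
s=bot.read_state();print(s['tcp_pos'],s['orientation'])
a=grab("scene","s9.png")['image']; cv2.imwrite('pics/s9d.png',cv2.resize(a[195:300,155:275],None,fx=6,fy=5.7,interpolation=cv2.INTER_CUBIC))
a=grab("side","t9.png")['image']; cv2.imwrite('pics/t9d.png',cv2.resize(a[110:210,290:390],None,fx=6,fy=6,interpolation=cv2.INTER_CUBIC))
E
```

```text
[ 0.51140049 -0.153476    0.08864774] [ 3.14109065e+00 -1.08964492e-03  9.21234434e-02]
```

View pics/s9d.png

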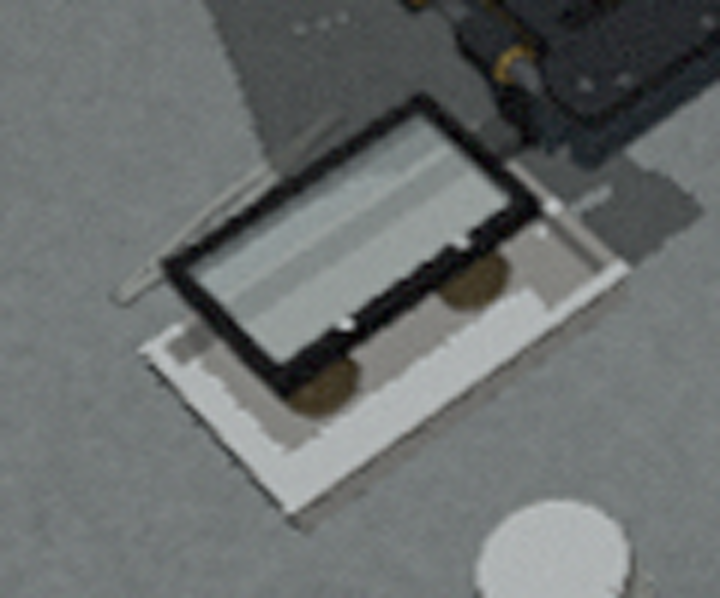

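View pics/t9d.png

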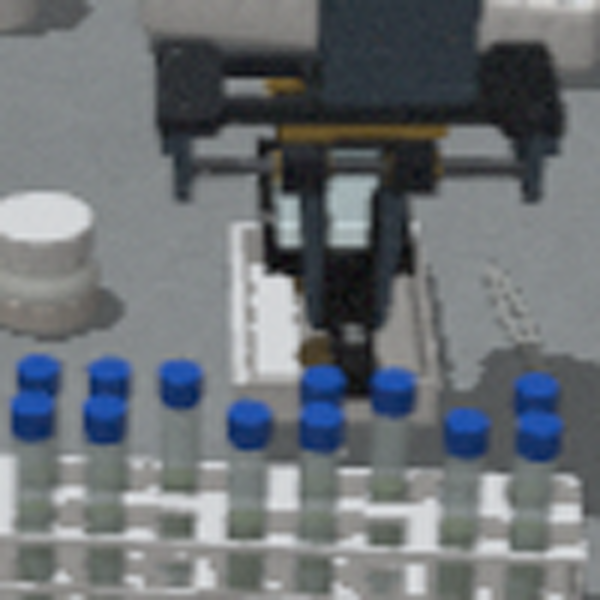

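It's clear of everything. I'm lowering about 24 mm more so the underside sits about 22 mm above the rim.

>>> {"op": "carry_out", "data": {"series": [0, 0, -0.06, 0, 0, 0, 0, 0, -0.06, 0, 0, 0, 0, 0, -0.04, 0, 0, 0, 0, 0, 0, 0, 0, 0, 0, 0, 0, 0, 0, 0]}}

```text
t: 22.82
tcp_pos: [0.5109, -0.1533, 0.0638]
orientation: [-3.142, 0.0, 0.092]
contact_force: [0.9, -0.1, -1.6]
opening: 0.218
```

```bash
python3 - <<'E'
from h import *
s=bot.read_state();print(s['tcp_pos'],s['orientation'])
a=grab("scene","s10.png")['image']; cv2.imwrite('pics/s10d.png',cv2.resize(a[200:300,165:265],None,fx=6,fy=6,interpolation=cv2.INTER_CUBIC))
a=grab("side","t10.png")['image']; cv2.imwrite('pics/t10d.png',cv2.resize(a[120:220,290:390],None,fx=6,fy=6,interpolation=cv2.INTER_CUBIC))
E
```

```text
[ 0.5109106  -0.1533392   0.06384832] [-3.14155334e+00  6.66529409e-05  9.20685446e-02]
```

View pics/s10d.png

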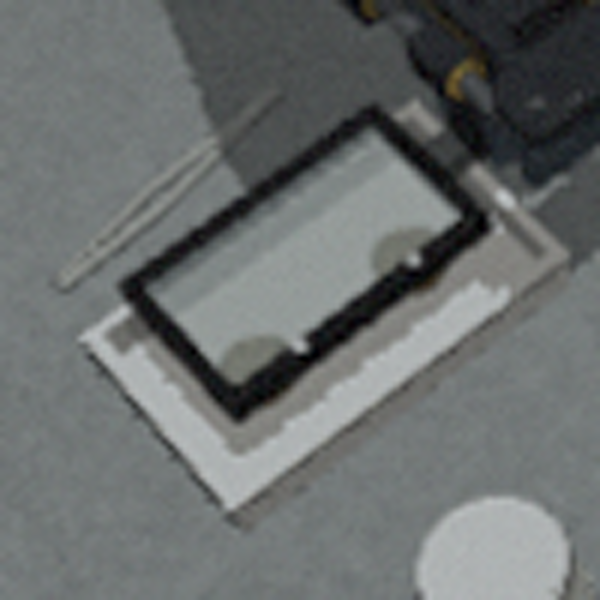

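View pics/t10d.png

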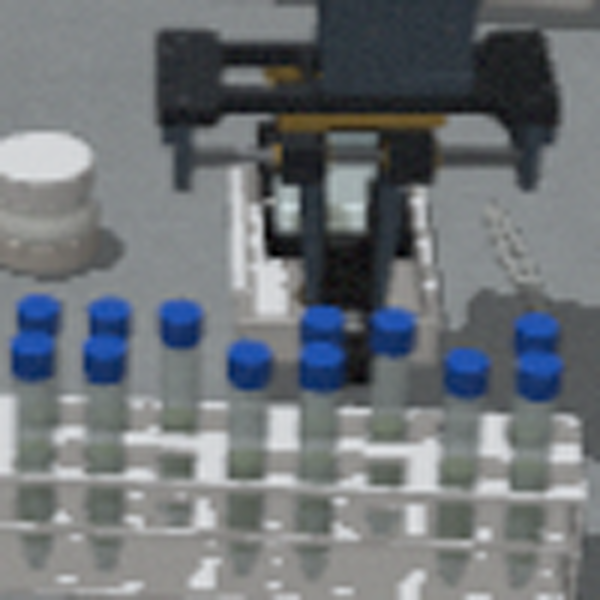

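```bash
python3 - <<'E'
from fit import *
C=grab("scene");S=grab("side")
sc=lambda u,v:cm(165,200,6,u,v); sd=lambda u,v:cm(290,120,6,u,v)
o=[(C,sc(375,101),(37,-36,4),1),(C,sc(119,289),(153,-36,4),1),(C,sc(493,228),(37,36,-10),1),(C,sc(240,422),(153,36,-10),1),
(S,sd(267,254),(37,36,-10),1),(S,sd(412,254),(37,-36,-10),1)]
fit(o,[.511,-.150,.055,np.radians(-85),0,0])
T=atz(C,[sc(77,338),sc(233,513),sc(571,250)],.024); print(T.round(4)); print((T[0]+T[2])/2); d=T[2]-T[1]; print(np.degrees(np.arctan2(d[1],d[0])))
s=bot.read_state(); print(s['tcp_pos'],np.abs(s['dq']).max(),s['opening'],s['t'])
E
```

```text
grip [ 0.5113 -0.1516  0.0574] ypr deg [-83.26  -0.64   3.45] sd [0.001  0.0006 0.0017] [0.87 1.67 1.32]
lens under [ 0.523  -0.246   0.0484] res [-0.7 -0.5 -0.8 -0.4  0.6 -0.4  0.1  0.6 -0.8 -0.  -0.2  0.9]
[[ 0.4788 -0.326   0.024 ]
 [ 0.5778 -0.3162  0.024 ]
 [ 0.5631 -0.1624  0.024 ]]
[ 0.52095578 -0.24419597  0.024     ]
95.45453822528458
[ 0.5110316  -0.15335087  0.0640546 ] 0.0015664419787918674 0.21607185834076797 23.025
```

The lens is within about 2 mm of the tray centre, its underside 22–24 mm above the rim, square within 2° and still. I'm handing in.

```bash
python3 -c "
from cell import hand_in
print(hand_in())"
```

```text
the job is handed in; nothing more can be done
None
```

I put both clams in the tray and carried the magnifier over the rack. I handed the job in at about 23 s with the lens held above the tray. The hand-in gives no verdict, so these are my own last checks:

- **Lens position:** it is about 2 mm off the tray's centre along each side. The underside is 22–24 mm above the rim.
- **Square and level:** it is square with the tray within about 2°. The fit showed −0.6° of pitch and 3.4° of roll. The roll exceeds the gripper's own reading (under 0.1°) but is only uncertain to about 1.3°. The limit is 6.9°.
- **Grip:** the arm was still and the opening was steady at 0.216, which matches the 20 mm handle.
- **Tray and clams:** the tray had not moved measurably (about 1 mm). Both clams were visible, let go, inside it.
- **Everything else:** the snail was in place when I last saw it, after lifting the magnifier. The rack, jar and forceps looked unmoved in the last pictures. I did not re-measure the amber bottle or the dish stack at the end, but nothing went near them.

One slip: I overshot by about 15 mm while carrying the magnifier above the tray and corrected it before lowering.

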